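# Push the battery pack up the charger ramp onto its stop

## Task

Put the battery pack on charge: set it down flat on the open lower end of the charger's sloping ramp, lined up with the ramp, and let go of it. Then push it up the slope between the side rails into the hood until it is fully home against the stop hidden inside, pressing gently and never ramming it, and leave it resting there. Leave the stapler, tape roll and mug where they are.

Things in the scene. Friction and masses are not known exactly. Their poses are not given: they have to be found in the camera images.
- pack: Battery pack: black plastic block with rounded edges, 90 mm long (own x) x 60 mm wide (own y) x 34 mm high, about 0.35 kg, loose on the sideboard. Both ends are alike, so either end may lead up the ramp. Origin: centre of its underside; z up. Can be gripped across its 60 mm width.
- charger: The whole charger, fixed to the sideboard: black foot plate and posts carrying the sloping grey bed (see bed) with its hood and stop. About 240 mm long, 96 mm wide, 97 mm high at the upper end. Origin: under the centre of the foot plate, on the sideboard; x points to the ramp's upper end (roughly away from the robot), z vertical.
- bed: Sloping grey bed of the charger. Origin: on its upper surface, middle of its lower edge, 13.5 mm above the sideboard; x runs up the slope (8 degrees = 0.14 rad), y across to the left, z square off the surface. Surface 235 mm long (x 0 to 0.235), 96 mm wide. Below the rails (x < 0.075) it is open. Friction holds the pack wherever it is left on the slope.
- rail_entry (a point): Point on the bed's surface, in the middle, at the lower ends of the two side rails (bed x = 0.10), axes as the bed. From here up the slope the straight rails, 7 mm high, stand 65 mm apart inside (pack 60 mm wide). Flared lead-ins in front of them begin at bed x = 0.075, about 73 mm apart.
- hood_mouth (a point): Point on the bed's surface, middle of the hood's open mouth (bed x = 0.170). Hood: x 0.170 to 0.235, 44 mm high inside, roof top 50 mm above the bed. Inside, a rigid stop faces down the slope, clamped at a new place each time: its face lies 20 to 50 mm in from the mouth (bed x 0.190 to 0.220). It is not measured nor seen from above; it has to be felt. The pack's origin ends 45 mm short of it.
- contact (a joint): Weakly sprung brass contact in the middle of the stop's face, 10 to 22 mm above the bed: 0 (m) when free, standing 6 mm proud of the stop face; grows as the pack presses it up the slope, about 0.006 when the pack's end lies against the stop face. Its spring gives only 0.3 to 0.6 N; the stop face behind it is rigid.
- stapler: Pale green stapler, 128 mm long, 36 mm wide, 42 mm high; bystander, loose. Origin: centre of its underside, length along own y.
- tape_roll: Roll of paper tape lying flat, 65 mm diameter, 19 mm high; bystander, loose. Origin: centre of its underside.
- mug: Speckled mug, 118 mm over the handle, 102 mm high; bystander, loose. Origin: centre of its underside.
Things that resemble listed ones, but are neither listed nor needed, are in the scene too. Of the things that look like the pack, the larger one is meant.

How it is judged:
By the outcome, as a careful person would: the job done as asked, in the order asked, and still so for the second after the job is handed in, with the robot touching nothing.
It also fails if it takes over 69 s, if anything falls off the work surface, if the arm or the gripper's body presses on something with over 40 N, if the wrist force passes 120 N, or if a joint passes its speed limit or range.

## Robot

A 7-joint arm with a two-finger parallel gripper is mounted at the origin on a cart in front of the work surface, level with it; the furniture and walls round the work are solid. World frame = base frame: x ahead of the robot, y to its left, z up, the work surface at z = 0. Lengths are in mm, angles in rad, forces in N, time in s.
With the tool pointing down it reaches from about 400 to 875 mm from the base axis. Payload 4.4 kg.
Tool frame: the origin (TCP) lies on the centre line of the jaws, within the pads' length; the fingertips stand 25 mm ahead of it and the grasp point (between the pads) lies 6 mm ahead of it (ctrl.finger_overhang is the distance from the TCP to the fingertips, in mm); z points along the fingers, y is the line along which they close (so a half turn about z gives the same grasp; the last joint's range is limited). The gripper opens to 85 mm and grips with 20 to 120 N. Pads are 22 mm wide; open, the fingers measure 114 mm over their backs; the gripper's body (76 mm by 85 mm) begins 54 mm behind the grasp point. The pads swing forward as they close: fully open they stand 13 mm farther back than shut.
Start: joints at [-1.245, 0.628, 0.038, 1.517, -0.027, 0.996, -0.02], TCP at [248.182, 600.769, 230.013] pointing down, gripper open.
Joint ranges: [-3.06, 3.06], [-0.37, 2.12], [-1.25, 1.32], [0.18, 2.47], [-1.1, 4.24], [0.23, 1.98], [-2.94, 2.94]. Speed limits (rad/s): [2.57, 2.57, 3.14, 3.14, 3.14, 3.14, 3.14].

## Interface

Orientations are given as [roll, pitch, yaw] about the fixed x, y, z axes, in that order (R = Rz(yaw) Ry(pitch) Rx(roll)).
In Python, from cell import ctrl gives the robot as it stands. The module is installed in compiled form; this text tells all that it offers.
- The arm moves only by the tool play_rows, never from a script. Its argument "targets" is a list of rows, each a list of 5 numbers: the closure, from 0 (fully open) to 1 (shut), then the shift along the tool's x, y, z in cm, then the turn about the tool's z in degrees. In form: [[gripper, dx, dy, dz, spin], ...]. A call has 1 to 10 rows; each row is the pose to reach, as a shift and turn from the pose commanded when the call began, along the tool's axes at that moment; what a row does not reach only later rows make up. A row lasts 1/10 s, in which the tool goes at most 50 mm and 8.59 degrees, less where a joint would pass 70% of its speed; a pose out of reach is approached as far as the arm can. A call with a gripper value outside its range is refused whole. The fingers move at their own pace and stop on an object; the grip force is fixed at half the most. Time passes only in rows, so rows that repeat a pose let the fingers close. It gives the time, the measured TCP pose, the force, the opening and the grip force at its end, in the units of the state.
- ctrl.read_state(): the state, without advancing time (a new reading comes with each control period).
- ctrl.get_image(name): name is "scene" or "top" or "wrist"; returns (picture, depth): 400x640x3 uint8, red, green, blue; 400x640 float32, mm along the optical axis (not along the pixel's ray), 0 where there is no reading.
- ctrl.calibration(name): a dict with "vfov" (degrees; the focal length in pixels is half the picture's height over the tangent of half this angle, whatever the lens; pixels are square), "cx", "cy" (the principal point, pixels), "extrinsics" (4x4, takes a point from camera to world coordinates); the wrist camera has in their place "mount" (4x4, takes a point from camera to tool coordinates, whose origin is the TCP and whose axes are the flange's). Camera axes: x right, y down, z forward; pixel columns grow to the right and rows downward; lengths in mm; the calibration is good to about 2 mm. A picture is of the moment at which its call begins: read the wrist's pose just before it. calibration takes no time and is no camera call.
- ctrl.finish_job(): hands the job in; it is judged then, once.
Trained networks look in the newest picture that a camera, given by its name, has taken for a name from the list of things; names that differ only in an ending like _2 or _b are one class to them, and where a whole thing is asked for, a point or a joint stands for the part that bears it (a point fixed in the world has none). Each returns a list of dicts, best first, with "confidence" (0 to 1); they miss things now and then, are a little off and sometimes report something else, mostly with a low value. They report only what shows in the picture. A call takes as long as a camera call. They do not tell look-alikes from the thing itself.
- ctrl.search_frame(camera, name): "bbox" ([left, top, right, bottom] in pixels, round what is visible of it).
- ctrl.trace(camera, name): "pixels" (400x640 bool, what is visible of it) and "bbox" ([left, top, right, bottom] in pixels, round what is visible of it).
The state is a dict: "clock": time; "qpos": joint angles; "qd": joint speeds; "tau": joint torques, N m; "eef_pos": TCP position; "tool_rot": TCP orientation; "force": force on the tool from outside, world axes, zero at the start; "torque": the same for the moment, N m; "width": finger opening in mm; "gripper_force": force on a finger pad.
Only numpy, scipy, OpenCV 4.12 (cv2) and the standard library are available. Lean on these libraries where they do the work, as an engineer would, in place of code of your own. Each camera call takes 0.05 s, during which the arm holds its last target. There are 200 camera calls.

## Working session

There is one attempt and no reset: what is moved stays moved. The work goes in short steps, Python scripts to look and compute and a tool call to move; the robot and the scene stay as the last step left them, time stands still between calls to the robot, and variables do not carry over. Pictures are saved under pics/ and viewed, at most 10 in all, crops included, and the job is handed in when it is done.

Besides the shell and the picture viewer there is one more tool, called after "Emit:" as name(argument=value, ...), one argument or row to a line, values as JSON. play_rows: Moves the arm, as the interface text tells. Its arguments: {"type":"object","properties":{"targets":{"type":"array"}},"required":["targets"]}

```bash
mkdir -p pics
cat > h.py <<'E'
import numpy as np, cv2
from cell import ctrl
def snap(cam,fn=None):
    s=ctrl.read_state(); im,d=ctrl.get_image(cam)
    if fn: cv2.imwrite('pics/'+fn,im[:,:,::-1])
    return s,im,d
def rot(rpy):
    from scipy.spatial.transform import Rotation as R
    return R.from_euler('xyz',rpy).as_matrix()
def T(cam,s):
    c=ctrl.calibration(cam)
    if cam!='wrist': return np.array(c['extrinsics'])
    M=np.eye(4); M[:3,:3]=rot(s['tool_rot']); M[:3,3]=s['eef_pos']
    return M@np.array(c['mount'])
def cloud(cam,s,d):
    c=ctrl.calibration(cam); f=200/np.tan(np.radians(c['vfov']/2))
    v,u=np.mgrid[:400,:640]
    P=np.stack([(u-c['cx'])/f*d,(v-c['cy'])/f*d,d],-1)
    M=T(cam,s); return P@M[:3,:3].T+M[:3,3]
E
python3 - <<'E'
from h import *
s,im,d=snap('top','top0.png'); P=cloud('top',s,d)
print(s)
for n in ['pack','charger','bed','stapler','tape_roll','mug']:
    for r in ctrl.trace('top',n):
        m=r['pixels']&(d>0); q=P[m]
        print(n,round(r['confidence'],2),r['bbox'],m.sum(),np.round(np.median(q,0)),np.round(np.percentile(q,[2,98],axis=0)).tolist())
E
```

```text
{'clock': 0.0, 'qpos': array([-1.24480414,  0.62935305,  0.03845379,  1.51835429, -0.02699335,
        0.99628925, -0.02001461]), 'qd': array([-0.00129466, -0.00069757,  0.00107462,  0.00066563,  0.00086613,
       -0.00020874, -0.0004114 ]), 'tau': array([-4.25299513e-04, -5.63410413e+01,  1.22638777e+00, -1.93446350e+01,
        1.11090794e-02,  1.03293755e-02,  6.39517282e-06]), 'eef_pos': array([247.94490241, 600.18406012, 229.08920326]), 'tool_rot': array([-3.13970746e+00,  3.75057763e-05,  2.74978025e+00]), 'force': array([-0.06296551, -1.23129739, -0.01778365]), 'torque': array([-0.00422224, -0.02635942,  0.02721442]), 'gripper_force': 0.0, 'width': 85.50463666464073}
pack 0.93 [333.6, 202.0, 377.9, 250.4] 1110 [ 468. -142.   34.] [[424.0, -178.0, 16.0], [514.0, -107.0, 38.0]]
pack 0.68 [284.1, 220.3, 316.8, 258.9] 704 [443. -22.  26.] [[411.0, -56.0, -1.0], [477.0, 11.0, 30.0]]
charger 0.67 [187.8, 132.1, 259.5, 244.9] 4854 [564. 148.  31.] [[447.0, 85.0, 12.0], [661.0, 209.0, 96.0]]
bed 0.59 [184.9, 138.2, 261.7, 244.3] 4725 [564. 148.  32.] [[447.0, 87.0, 13.0], [660.0, 208.0, 96.0]]
stapler 0.68 [320.8, 125.2, 348.2, 170.9] 779 [ 649. -101.   37.] [[599.0, -131.0, 2.0], [705.0, -73.0, 45.0]]
stapler 0.17 [380.8, 109.7, 423.4, 167.3] 1512 [ 670. -255.   77.] [[611.0, -292.0, 17.0], [712.0, -216.0, 103.0]]
tape_roll 0.62 [427.3, 230.9, 460.8, 266.0] 703 [ 423. -336.   18.] [[392.0, -366.0, -2.0], [455.0, -305.0, 22.0]]
mug 0.57 [381.7, 109.1, 423.8, 166.1] 1550 [ 668. -256.   77.] [[608.0, -292.0, 14.0], [711.0, -216.0, 103.0]]
```

View pics/top0.png

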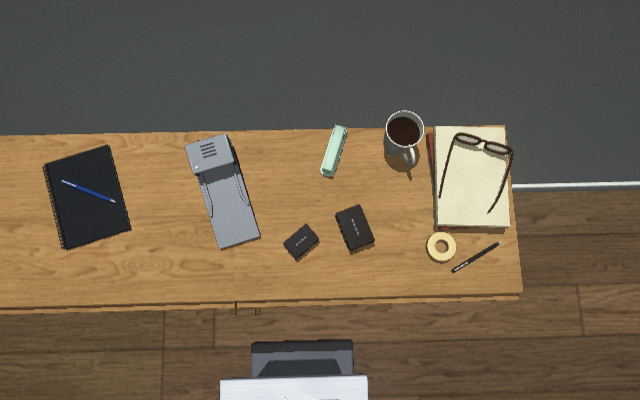

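Run:
```python
from h import *
s,im,d=snap('top'); P=cloud('top',s,d)
cv2.imwrite('pics/c1.png',cv2.resize(im[190:270,270:390,::-1],None,fx=6,fy=6,interpolation=cv2.INTER_CUBIC))
for r in ctrl.trace('top','pack'):
    m=r['pixels']&(d>0); q=P[m]; z=np.percentile(q[:,2],60)
    t=q[abs(q[:,2]-z)<4]
    print('pack',r['confidence'],z,cv2.minAreaRect(t[:,:2].astype(np.float32)))
r=ctrl.trace('top','charger')[0]; m=r['pixels']&(d>0); q=P[m]
b=q[(q[:,2]>8)&(q[:,2]<52)]
for _ in range(4):
    A=np.c_[b[:,:2],np.ones(len(b))]; k=np.linalg.lstsq(A,b[:,2],rcond=None)[0]
    e=b[:,2]-A@k; b=b[abs(e)<max(2,2*e.std())]
print('plane',k,'slope',np.hypot(*k[:2]),'yaw',np.arctan2(k[1],k[0]),e.std())
print('bed',cv2.minAreaRect(b[:,:2].astype(np.float32)))
h=q[q[:,2]>85]; print('roof',cv2.minAreaRect(h[:,:2].astype(np.float32)))
```

```text
pack 0.97 34.25718477810078 ((469.9659729003906, -143.07676696777344), (88.52332305908203, 61.44972610473633), 20.361072540283203)
pack 0.87 26.4649296089789 ((443.10699462890625, -21.67593002319336), (46.11436080932617, 69.05461120605469), 39.0879020690918)
plane [ 1.35064472e-01  4.09479682e-02 -5.13220611e+01] slope 0.1411352102244634 yaw 0.29436571111530757 1.7120538932291347
bed ((555.5482788085938, 148.376708984375), (231.41114807128906, 96.00477600097656), 16.1707820892334)
roof ((630.077880859375, 170.26541137695312), (66.85163879394531, 93.44878387451172), 16.266006469726562)
```

View pics/c1.png

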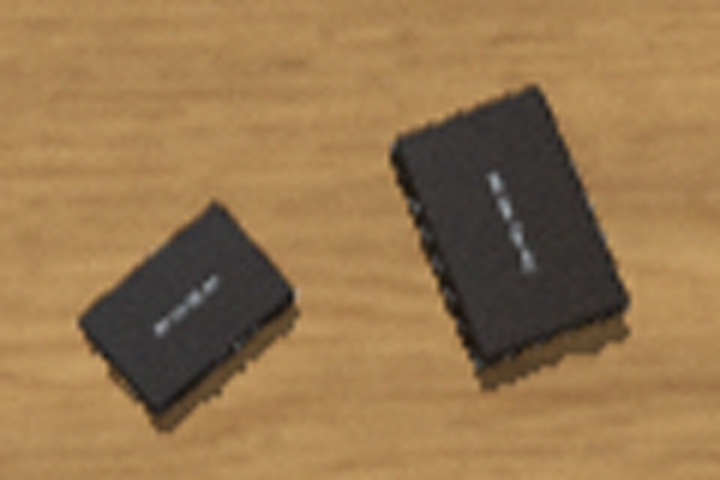

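The candidates are the dark blocks at px (355,229), measured 88x61x34 mm, and px (301,241), measured 69x46x26 mm. The crop confirms the larger right-hand one as the pack. The charger lies at yaw 16.2°, and its bed plane slope (0.141) and height agree with the description.

```bash
cat >> h.py <<'E'
def rel(p,yawdeg,s=None):
    s=s or ctrl.read_state(); y=s['tool_rot'][2]
    d=np.array(p,float)-s['eef_pos']; v=rot(s['tool_rot']).T@d
    sp=-(yawdeg-np.degrees(y)); sp=(sp+180)%360-180
    print('to',np.round(p,1),'rows cm',np.round(v/10,2),'spin',round(sp,2),'alt',round(sp-np.sign(sp)*180,2))
E
python3 - <<'E'
from h import *
rel([470,150,200],200.36); rel([470,-143,160],200.36)
E
```

```text
to [470 150 200] rows cm [-37.71 -33.19   3.  ] spin -42.81 alt 137.19
to [ 470 -143  160] rows cm [-48.9  -60.27   7.  ] spin -42.81 alt 137.19
```

Emit:
play_rows(
  targets=[
    [0,-37.7,-33.2,3,-42.8],
    [0,-37.7,-33.2,3,-42.8],
    [0,-37.7,-33.2,3,-42.8],
    [0,-37.7,-33.2,3,-42.8],
    [0,-37.7,-33.2,3,-42.8],
    [0,-37.7,-33.2,3,-42.8],
    [0,-37.7,-33.2,3,-42.8],
    [0,-37.7,-33.2,3,-42.8],
    [0,-48.9,-60.3,7,-42.8],
    [0,-48.9,-60.3,7,-42.8],
  ],
)

```text
clock: 1.5
eef_pos: [436.8, 141.9, 194.5]
tool_rot: [-3.141, 0.001, -2.787]
force: [1.1, -0.5, 0.2]
width: 85.1
gripper_force: 0.0
```

Run:
```python
from h import *
s=ctrl.read_state(); print(s['clock'],s['eef_pos'],np.degrees(s['tool_rot']),s['qpos'])
rel([470,-143,150],200.36)
```

```text
1.5 [436.774673   141.90721699 194.46804568] [-1.79992515e+02  7.94797922e-02 -1.59672375e+02] [-0.25932837  0.41627845 -0.15846888  2.06819504  0.10418471  0.6630165
  1.43898201]
to [ 470 -143  150] rows cm [  6.79 -27.87   4.44] spin -0.03 alt 179.97
```

Emit:
play_rows(
  targets=[
    [0,6.8,-27.9,4.4,0],
    [0,6.8,-27.9,4.4,0],
    [0,6.8,-27.9,4.4,0],
    [0,6.8,-27.9,4.4,0],
    [0,6.8,-27.9,4.4,0],
    [0,6.8,-27.9,4.4,0],
    [0,6.8,-27.9,4.4,0],
    [0,6.8,-27.9,4.4,0],
    [0,6.8,-27.9,4.4,0],
    [0,6.8,-27.9,4.4,0],
  ],
)

```text
clock: 2.5
eef_pos: [469.5, -139.7, 150.6]
tool_rot: [3.141, 0.001, -2.783]
force: [-0.6, 0.9, 0.5]
width: 85.2
gripper_force: 0.0
```

Run:
```python
from h import *
s,im,d=snap('wrist','w1.png'); P=cloud('wrist',s,d)
print(s['eef_pos'],np.degrees(s['tool_rot']),s['qpos'])
for r in ctrl.trace('wrist','pack'):
    m=r['pixels']&(d>0); q=P[m]; z=np.percentile(q[:,2],60); t=q[abs(q[:,2]-z)<4]
    print('pack',r['confidence'],r['bbox'],z,cv2.minAreaRect(t[:,:2].astype(np.float32)))
```

```text
[ 469.50683552 -139.65284983  150.62903951] [ 1.79975546e+02  3.01053372e-02 -1.59480361e+02] [ 0.34015272  0.52473737 -0.15448379  2.03399847  0.13738815  0.5921963
  2.02091889]
pack 0.82 [417.6, 162.4, 521.7, 244.3] 25.88154128513387 ((443.67547607421875, -21.09902572631836), (47.758052825927734, 69.19949340820312), 39.418148040771484)
pack 0.67 [276.0, 126.7, 354.3, 245.5] 33.98279149971315 ((470.6525573730469, -142.27688598632812), (89.64292907714844, 61.01806640625), 19.82423210144043)
```

View pics/w1.png

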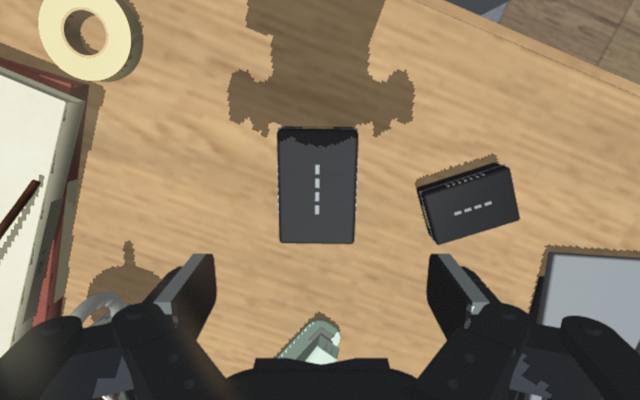

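The wrist view shows the pack at px (317,185), nearly aligned between the fingers, with the smaller look-alike at (468,203). The measurement agrees with the top view, at (470.6,-142.4) and yaw 20.1°.

Run:
```python
from h import *
rel([470.5,-142.5,31],200.1)
```

```text
to [ 470.5 -142.5   31. ] rows cm [ 0.   -0.27 11.96] spin 0.4 alt -179.6
```

Emit:
play_rows(
  targets=[
    [0,0,-0.1,3,0.4],
    [0,0,-0.1,6,0.4],
    [0,0,-0.1,9,0.4],
    [0,0,-0.1,10,0.4],
    [0,0,-0.1,10,0.4],
  ],
)

```text
clock: 3.1
eef_pos: [468.9, -141.5, 49.5]
tool_rot: [3.14, -0.002, -2.792]
force: [-0.4, 0.7, 0.7]
width: 85.4
gripper_force: 0.0
```

Run:
```python
from h import *
rel([470.5,-142.5,31],200.1)
```

```text
to [ 470.5 -142.5   31. ] rows cm [-0.12 -0.16  1.84] spin -0.07 alt 179.93
```

Emit:
play_rows(
  targets=[
    [0,-0.1,-0.1,1.8,0],
    [0,-0.1,-0.1,1.8,0],
    [1,-0.1,-0.1,1.8,0],
    [1,-0.1,-0.1,1.8,0],
    [1,-0.1,-0.1,1.8,0],
    [1,-0.1,-0.1,1.8,0],
    [1,-0.1,-0.1,1.8,0],
    [1,-0.1,-0.1,1.8,0],
  ],
)

```text
clock: 3.9
eef_pos: [471.2, -142.9, 32.8]
tool_rot: [-3.141, 0.001, -2.793]
force: [-0.5, 0.3, 4.8]
width: 0.3
gripper_force: 2.9
```

Emit:
play_rows(
  targets=[
    [1,0,0,0,0],
    [1,0,0,-3,0],
    [1,0,0,-6,0],
    [1,0,0,-9,0],
    [1,0,0,-9,0],
  ],
)

```text
clock: 4.4
eef_pos: [473.2, -143.6, 125.5]
tool_rot: [-3.138, 0.005, -2.794]
force: [-0.3, -0.0, 0.0]
width: 0.0
gripper_force: 0.0
```

Run:
```python
from h import *
s,im,d=snap('wrist','w2.png'); P=cloud('wrist',s,d)
print(s['eef_pos'],np.degrees(s['tool_rot']),s['width'],s['gripper_force'])
def bed(x): 
    c,n=np.cos(np.radians(16.2)),np.sin(np.radians(16.2)); return np.array([443.8+c*x*.99,116+n*x*.99,13.5+.139*x])
for x in (45,): print(x,bed(x)); rel(bed(x)+[0,0,85],196.2)
```

```text
[ 473.15543956 -143.5938138   125.47470106] [-179.78816424    0.30857965 -160.06617415] 0.04017363166191619 0.0
45 [486.5810837  128.42905377  19.755     ]
to [486.6 128.4 104.8] rows cm [-10.63  25.06   1.89] spin 3.73 alt -176.27
```

View pics/w2.png

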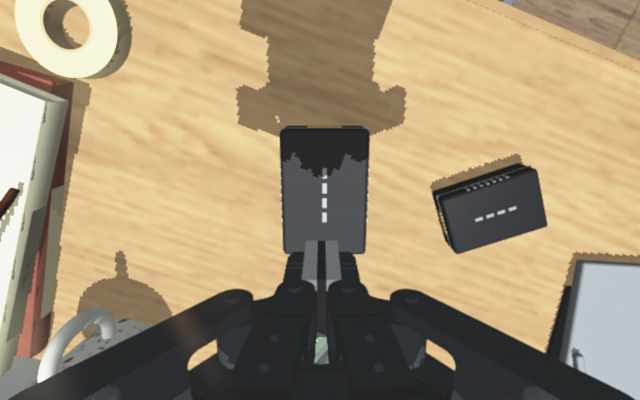

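The jaws shut to 0 mm without the pack. It's still on the table at px (325,190). I'll re-measure it before retrying.

Run:
```python
from h import *
for cam in ('wrist','top'):
    s,im,d=snap(cam,cam+'3.png'); P=cloud(cam,s,d)
    for r in ctrl.trace(cam,'pack'):
        m=r['pixels']&(d>0); q=P[m]; z=np.percentile(q[:,2],60); t=q[abs(q[:,2]-z)<4]
        print(cam,round(r['confidence'],2),r['bbox'],z,cv2.minAreaRect(t[:,:2].astype(np.float32)))
    if cam=='wrist':
        c=ctrl.calibration(cam); print(c,s['eef_pos']); M=np.linalg.inv(np.array(c['mount'])); f=200/np.tan(np.radians(c['vfov']/2))
        for z in (-20,0,25):
            p=M@[0,0,z,1]; print(z,p[0]/p[2]*f+c['cx'],p[1]/p[2]*f+c['cy'])
        print('depth at finger',[ (v,d[v,308],P[v,308].round()) for v in (245,255,270,285,300)])
cv2.imwrite('pics/c3.png',cv2.resize(im[170:290,280:440,::-1],None,fx=5,fy=5,interpolation=cv2.INTER_CUBIC))
```

```text
wrist 0.9 [432.6, 167.5, 546.5, 254.8] 25.887235276632516 ((443.4876403808594, -21.343669891357422), (47.31102752685547, 69.18659973144531), 39.326602935791016)
wrist 0.63 [274.3, 125.0, 368.3, 256.6] 34.01204701753868 ((470.2734375, -142.38967895507812), (88.7896957397461, 61.024044036865234), 19.75344467163086)
{'vfov': 58.72275833947535, 'cx': 321.09684116035976, 'cy': 196.95966692861134, 'mount': array([[ 2.40558424e-04, -9.62584871e-01, -2.70980274e-01,
         6.69262685e+01],
       [ 9.99999199e-01,  5.68358797e-04, -1.13120908e-03,
         4.37539591e-01],
       [ 1.24289877e-03, -2.70979785e-01,  9.62584236e-01,
        -1.43983036e+02],
       [ 0.00000000e+00,  0.00000000e+00,  0.00000000e+00,
         1.00000000e+00]])} [ 472.01251437 -143.40092561  123.87732069]
-20 320.3222754204319 276.6685458142025
0 320.4738001809722 254.58491036397052
25 320.61782716333767 233.59402173154848
depth at finger [(245, np.float32(144.19618), array([ 465., -151.,  134.])), (255, np.float32(134.9301), array([ 465., -151.,  144.])), (270, np.float32(123.39686), array([ 465., -150.,  156.])), (285, np.float32(110.78552), array([ 463., -150.,  169.])), (300, np.float32(102.42421), array([ 463., -150.,  177.]))]
top 0.79 [285.5, 220.5, 315.7, 260.0] 26.640315312539315 ((443.1666564941406, -21.263702392578125), (46.3209114074707, 68.60388946533203), 38.87580108642578)
top 0.59 [336.9, 208.3, 365.2, 249.8] 34.18232011100044 ((466.8980407714844, -132.29937744140625), (89.90045928955078, 38.756561279296875), 20.87906837463379)
```

View pics/c3.png

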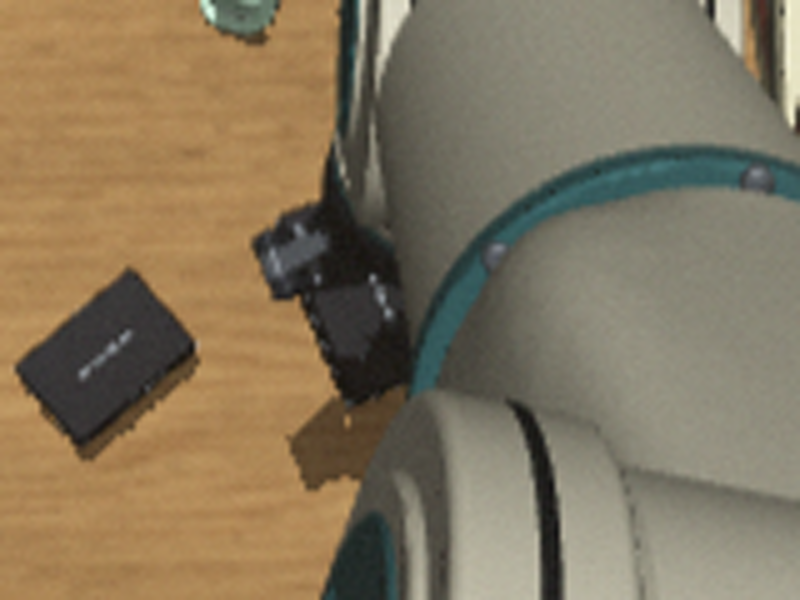

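The pack hasn't moved, at (470.3,-142.4). The depth image puts the fingertips near z 134, above the TCP at 124, so they sit higher than stated and closed over the pack. I'll check the overhang.

Run:
```python
from h import *
print(ctrl.finger_overhang, ctrl.read_state()['eef_pos'])
s,im,d=snap('wrist'); P=cloud('wrist',s,d)
R=rot(s['tool_rot']); t=(P-s['eef_pos'])@R
m=(d>0)&(d<165)&(abs(t[...,1])<30)
v,u=np.nonzero(m); o=np.argsort(-t[m][:,2])[:400:40]
print(np.c_[u,v,d[m],t[m]][o].round(1))
print([(v,d[v,305],t[v,305].round()) for v in range(232,256,3)])
```

```text
25.0 [ 470.00078086 -142.77041488  121.30521493]
[[328.  240.  150.4   8.6   3.2  -4.1]
 [326.  241.  147.9   9.2   2.3  -6.5]
 [312.  242.  146.8   9.3  -3.5  -7.7]
 [331.  242.  145.9   9.6   4.3  -8.5]
 [316.  244.  145.3   9.   -1.8  -9.3]
 [311.  243.  144.5   9.8  -3.8 -10. ]
 [354.  255.  145.1   4.8  13.7 -10.7]
 [328.  244.  143.3   9.8   3.1 -11.2]
 [330.  246.  142.8   9.3   3.9 -11.8]
 [341.  256.  143.4   5.2   8.3 -12.4]]
[(232, np.float32(246.77373), array([-23., -11.,  87.])), (235, np.float32(248.34688), array([-26., -11.,  88.])), (238, np.float32(248.85449), array([-28., -11.,  88.])), (241, np.float32(249.28575), array([-30., -11.,  88.])), (244, np.float32(250.28389), array([-33., -11.,  88.])), (247, np.float32(141.75404), array([  9.,  -6., -13.])), (250, np.float32(138.82268), array([  9.,  -6., -16.])), (253, np.float32(137.17133), array([  9.,  -6., -18.]))]
```

The depth picture puts the shut fingertips about 4 mm short of the TCP, where +25 mm ahead was stated. Closing above the pack fits that. I'll trust the camera, since it also gets the pack height right, and check again with the jaws open before descending.

Emit:
play_rows(
  targets=[
    [0,0,0,0,0],
    [0,0,0,2,0],
    [0,0,0,4,0],
    [0,0,0,4,0],
    [0,0,0,4,0],
  ],
)

```text
clock: 5.2
eef_pos: [470.5, -142.7, 82.0]
tool_rot: [3.141, -0.001, -2.793]
force: [0.2, 0.3, 0.4]
width: 72.4
gripper_force: 0.0
```

Run:
```python
from h import *
s,im,d=snap('wrist'); P=cloud('wrist',s,d)
R=rot(s['tool_rot']); t=(P-s['eef_pos'])@R
print(s['eef_pos'],s['width'])
m=(d>0)&(abs(t[...,1])<62)&(abs(t[...,1])>36)&(abs(t[...,0])<16)&(P[...,2]>40)
v,u=np.nonzero(m); o=np.argsort(-t[m][:,2])[:300:30]
print(np.c_[u,v,d[m],t[m]][o].round(1))
rel([470.4,-142.4,20],199.8)
```

```text
[ 470.51224436 -142.7370366    82.00092473] 72.39191657138377
[[409.  262.  148.5   0.5  37.   -8.3]
 [409.  268.  146.6  -1.   36.5 -10.8]
 [411.  254.  143.8   5.8  36.6 -11.8]
 [409.  293.  147.8 -11.5  36.8 -12.5]
 [217.  248.  141.5   9.  -41.2 -13.3]
 [411.  276.  144.2  -3.   36.8 -13.8]
 [410.  284.  144.6  -6.3  36.5 -14.3]
 [213.  249.  140.    9.3 -42.3 -14.9]
 [221.  250.  139.5   9.1 -39.  -15.4]
 [430.  251.  139.1   8.9  42.9 -15.7]]
to [ 470.4 -142.4   20. ] rows cm [0.05 0.07 6.26] spin 0.16 alt -179.84
```

Emit:
play_rows(
  targets=[
    [0,0,0,2.5,0],
    [0,0,0,5,0],
    [0,0,0,6.5,0],
    [0,0,0,7.5,0],
    [0,0,0,8,0],
    [0,0,0,8,0],
  ],
)

```text
clock: 5.85
eef_pos: [471.1, -143.0, 2.4]
tool_rot: [-3.142, 0.0, -2.793]
force: [-0.9, 0.0, 1.5]
width: 85.1
gripper_force: 0.0
```

No contact yet, so I'll go a little lower and close.

Emit:
play_rows(
  targets=[
    [0,0,0,0.5,0],
    [0,0,0,0.5,0],
    [1,0,0,0.5,0],
    [1,0,0,0.5,0],
    [1,0,0,0.5,0],
    [1,0,0,0.5,0],
    [1,0,0,0.5,0],
    [1,0,0,0.5,0],
  ],
)

```text
clock: 6.65
eef_pos: [471.2, -143.0, -1.8]
tool_rot: [-3.141, 0.001, -2.793]
force: [-1.3, 1.3, 5.0]
width: 59.4
gripper_force: 65.2
```

Emit:
play_rows(
  targets=[
    [1,0,0,-1,0],
    [1,0,0,-3,0],
    [1,0,0,-6,0],
    [1,0,0,-9,0],
    [1,0,0,-9,0],
  ],
)

```text
clock: 7.15
eef_pos: [473.1, -143.6, 90.9]
tool_rot: [-3.138, 0.006, -2.794]
force: [0.3, 0.1, -3.9]
width: 59.5
gripper_force: 66.0
```

```bash
cat >> h.py <<'E'
def bed(x):
    a=np.radians(16.2); return np.array([443.8+np.cos(a)*x*.99,116+np.sin(a)*x*.99,13.5+.139*x])
E
python3 - <<'E'
from h import *
s=ctrl.read_state(); print(s['eef_pos'],s['width'],s['gripper_force'],s['force'])
rel(bed(42)+[0,0,50],196.2)
E
```

```text
[ 473.09049494 -143.55255973   90.86561736] 59.50309094298774 65.98320007324219 [ 0.33597473  0.09625593 -3.90574674]
to [483.7 127.6  69.3] rows cm [-10.23  25.14   2.12] spin 3.74 alt -176.26
```

Emit:
play_rows(
  targets=[
    [1,-1,3,0,1],
    [1,-3,7,0,3.7],
    [1,-5,12,0,3.7],
    [1,-7,16,0.5,3.7],
    [1,-9,20,1,3.7],
    [1,-10,23,1.5,3.7],
    [1,-10.2,25.1,2,3.7],
    [1,-10.2,25.1,2,3.7],
    [1,-10.2,25.1,2,3.7],
    [1,-10.2,25.1,2,3.7],
  ],
)

```text
clock: 8.15
eef_pos: [481.0, 126.4, 67.1]
tool_rot: [-3.141, -0.001, -2.86]
force: [-0.0, 0.6, -3.3]
width: 59.1
gripper_force: 66.0
```

Run:
```python
from h import *
s,im,d=snap('wrist','w4.png'); P=cloud('wrist',s,d)
print(s['eef_pos'],s['tool_rot'],s['width'])
s=ctrl.read_state(); rel(bed(42)+[0,0,0],196.2,s)
for n in ('pack','charger'):
    for r in ctrl.trace('wrist',n):
        m=r['pixels']&(d>0); q=P[m]; print(n,round(r['confidence'],2),r['bbox'],np.percentile(q,[2,50,98],axis=0).round().tolist())
        if n=='pack':
            z=np.percentile(q[:,2],70); t=q[abs(q[:,2]-z)<5]; print(z,cv2.minAreaRect(t[:,:2].astype(np.float32)))
```

```text
[480.9937335  126.35666775  67.06398104] [-3.14068005e+00 -9.70039929e-04 -2.85961881e+00] 59.09225872890929
to [483.7 127.6  19.3] rows cm [-0.28  0.07  4.79] spin -0.08 alt 179.92
pack 0.82 [2.0, 1.7, 160.9, 145.8] [[409.0, -45.0, 5.0], [440.0, -14.0, 26.0], [477.0, 17.0, 28.0]]
26.564072011155126 ((443.39410400390625, -20.536304473876953), (47.533538818359375, 70.10346221923828), 39.1318473815918)
pack 0.8 [228.3, 156.9, 413.0, 369.9] [[433.0, 92.0, 82.0], [465.0, 123.0, 103.0], [505.0, 155.0, 104.0]]
103.05306116039206 ((473.3492431640625, 124.76283264160156), (74.2252426147461, 61.349937438964844), 16.063491821289062)
charger 0.68 [238.2, 149.8, 405.5, 165.4] [[433.0, 73.0, -0.0], [445.0, 120.0, 13.0], [462.0, 162.0, 15.0]]
```

View pics/w4.png

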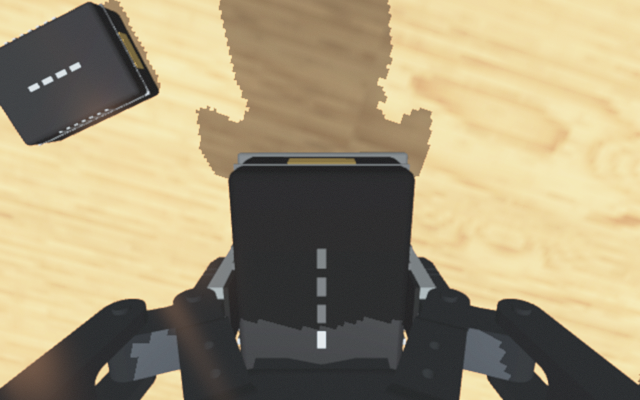

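The pack is held squarely at px (322,265). The bed's lower edge at row 155 spans columns 238 to 405, which is centred under the pack. Lowering now, slowly at the end.

Emit:
play_rows(
  targets=[
    [1,-0.2,0,1.5,0],
    [1,-0.2,0,3,0],
    [1,-0.2,0,3.8,0],
    [1,-0.2,0,4.0,0],
    [1,-0.2,0,4.2,0],
    [1,-0.2,0,4.2,0],
  ],
)

```text
clock: 8.9
eef_pos: [483.3, 128.3, 25.6]
tool_rot: [3.142, 0.0, -2.858]
force: [-0.3, -0.1, -2.9]
width: 58.9
gripper_force: 66.1
```

Emit:
play_rows(
  targets=[
    [1,0,0,0.1,0],
    [1,0,0,0.2,0],
    [1,0,0,0.3,0],
    [1,0,0,0.4,0],
    [1,0,0,0.4,0],
  ],
)

```text
clock: 9.4
eef_pos: [483.1, 128.4, 22.9]
tool_rot: [-3.141, 0.001, -2.858]
force: [-3.8, -1.1, 12.6]
width: 59.2
gripper_force: 68.1
```

Emit:
play_rows(
  targets=[
    [1,0,0,0.1,0],
    [1,0,0,0.15,0],
    [1,0,0,0.15,0],
  ],
)

```text
clock: 9.7
eef_pos: [482.7, 128.2, 21.7]
tool_rot: [-3.141, 0.0, -2.858]
force: [-6.1, -0.9, 17.3]
width: 59.2
gripper_force: 69.2
```

Emit:
play_rows(
  targets=[
    [0.6,0,0,0,0],
    [0.3,0,0,0,0],
    [0,0,0,0,0],
    [0,0,0,0,0],
    [0,0,0,0,0],
  ],
)

```text
clock: 10.2
eef_pos: [483.5, 128.5, 19.8]
tool_rot: [3.141, 0.001, -2.858]
force: [-0.7, 0.3, -0.0]
width: 85.5
gripper_force: 0.0
```

Emit:
play_rows(
  targets=[
    [0,0,0,-3,0],
    [0,0,0,-6,0],
    [0,0,0,-9,0],
    [0,3,0,-10,0],
    [0,8,0,-10,0],
    [0,12,0,-10,0],
    [1,12,0,-10,0],
    [1,12,0,-10,0],
  ],
)

```text
clock: 11.0
eef_pos: [367.8, 94.8, 120.1]
tool_rot: [3.142, 0.001, -2.858]
force: [0.4, 0.7, -0.1]
width: 58.9
gripper_force: 0.0
```

Run:
```python
from h import *
s,im,d=snap('wrist','w5.png'); P=cloud('wrist',s,d)
print(s['eef_pos'],s['tool_rot'],s['width'])
a=np.radians(16.2); ex=np.array([np.cos(a),np.sin(a)]); ey=np.array([-ex[1],ex[0]])
for n in ('pack','bed'):
    for r in ctrl.trace('wrist',n):
        m=r['pixels']&(d>0); q=P[m]; l=(q[:,:2]-bed(0)[:2]); u=np.c_[l@ex,l@ey,q[:,2]-13.5-.1405*(l@ex)]
        print(n,round(r['confidence'],2),r['bbox'],np.percentile(u,[1,50,99],axis=0).round(1).tolist())
        if n=='pack':
            t=u[abs(u[:,2]-34)<5]; 
            if len(t): print(cv2.minAreaRect(t[:,:2].astype(np.float32)),np.polyfit(t[:,0],t[:,2],1))
```

```text
[367.83669737  94.79255863 120.07695215] [ 3.14154538e+00  7.33652937e-04 -2.85784032e+00] 58.94756781730815
pack 0.95 [278.4, 287.6, 365.0, 364.8] [[-7.1, -27.6, 3.4], [7.1, 1.9, 33.7], [34.2, 30.8, 35.5]]
((14.749393463134766, 1.5019569396972656), (45.014671325683594, 60.5836296081543), 0.03356786444783211) [2.07454135e-02 3.35706404e+01]
pack 0.56 [84.7, 199.2, 208.2, 287.5] [[-71.3, -166.6, -3.5], [-42.7, -125.5, 17.8], [-10.3, -92.0, 22.5]]
bed 0.56 [260.2, 289.0, 380.6, 357.9] [[0.6, -46.9, -18.3], [25.4, -30.6, -0.4], [57.5, 51.9, 30.5]]
bed 0.51 [259.8, 285.3, 379.6, 360.4] [[0.9, -46.7, -7.4], [25.4, -32.4, -0.4], [57.6, 48.3, 1.3]]
```

View pics/w5.png

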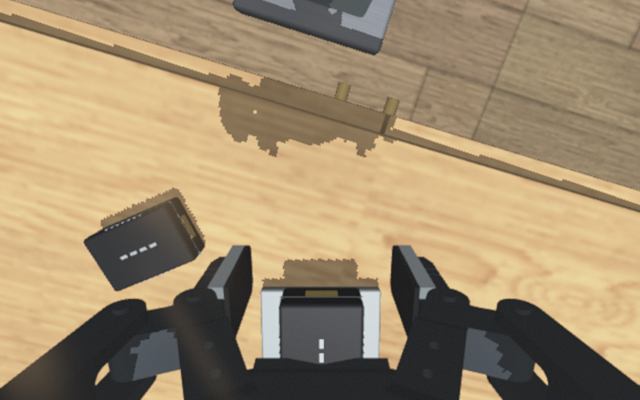

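The pack lies flat and aligned on the bed (angle about 0°, 1.5 mm off centre), with its rear top edge about 8 mm below the bed's lower edge. Next I position the shut fingers behind it.

Run:
```python
from h import *
ey=np.array([-.279,.960,0])
p=bed(-32)+1.2*ey; p[2]=24
rel(p,196.2); a=p.copy(); a[2]=70; rel(a,196.2)
```

```text
to [413.  108.3  24. ] rows cm [-4.51  0.02  9.6 ] spin 0.05 alt -179.95
to [413.  108.3  70. ] rows cm [-4.52  0.02  5.  ] spin 0.05 alt -179.95
```

Emit:
play_rows(
  targets=[
    [1,0,0,2,0],
    [1,-2,0,4,0],
    [1,-4,0,6,0],
    [1,-4.5,0,8,0],
    [1,-4.5,0,9.6,0],
    [1,-4.5,0,9.6,0],
    [1,-4.5,0,9.6,0],
  ],
)

```text
clock: 11.85
eef_pos: [411.7, 107.7, 22.3]
tool_rot: [3.14, -0.001, -2.858]
force: [0.0, 0.4, 0.1]
width: -0.0
gripper_force: 0.0
```

Run:
```python
from h import *
s,im,d=snap('wrist','w6.png'); P=cloud('wrist',s,d); print(s['eef_pos'],s['width'],s['force'])
t=(P-s['eef_pos'])@rot(s['tool_rot'])
m=(d>0)&(abs(t[...,1])<25)&(t[...,0]>4)&(t[...,0]<14); print(np.percentile(t[m],[1,50,99],axis=0).round(1))
```

```text
[411.6774755  107.66159935  22.31423883] -0.02468778078049285 [0.02639309 0.44937392 0.0769684 ]
[[  4.3 -24.5 -87.2]
 [  9.3   0.3 -51. ]
 [ 13.8  24.5  23.3]]
```

Emit:
play_rows(
  targets=[
    [1,-0.4,0,-0.06,0],
    [1,-0.8,0,-0.11,0],
    [1,-1.2,0,-0.17,0],
    [1,-1.6,0,-0.22,0],
    [1,-2.0,0,-0.28,0],
  ],
)

```text
clock: 12.4
eef_pos: [428.5, 112.0, 26.8]
tool_rot: [-3.14, -0.004, -2.858]
force: [-6.2, -1.9, 3.2]
width: 0.2
gripper_force: 3.0
```

Emit:
play_rows(
  targets=[
    [1,-0.4,0,-0.06,0],
    [1,-0.8,0,-0.11,0],
    [1,-1.2,0,-0.17,0],
    [1,-1.6,0,-0.22,0],
    [1,-2.0,0,-0.28,0],
  ],
)

```text
clock: 12.9
eef_pos: [446.3, 116.9, 29.3]
tool_rot: [-3.139, -0.006, -2.858]
force: [-7.5, -1.7, 5.2]
width: -0.2
gripper_force: 3.6
```

Run:
```python
from h import *
s,im,d=snap('scene','s7.png'); print(s['eef_pos'],s['force'])
for r in ctrl.search_frame('scene','pack'): print(r)
r=ctrl.search_frame('scene','charger')[0]['bbox']; print(r)
l,t,R,b=[int(x) for x in r]; c=im[max(0,t-40):b+30,max(0,l-40):R+40,::-1]
f=min(800/c.shape[1],600/c.shape[0]); cv2.imwrite('pics/c7.png',cv2.resize(c,None,fx=f*.99,fy=f*.99,interpolation=cv2.INTER_CUBIC))
```

```text
[446.29266961 116.85459104  29.34801437] [-7.50820712 -1.69902946  5.16279028]
{'bbox': [259.6, 229.5, 294.6, 254.4], 'confidence': 0.75}
{'bbox': [234.1, 164.6, 258.5, 209.3], 'confidence': 0.73}
[212.8, 121.9, 283.2, 219.4]
```

View pics/c7.png

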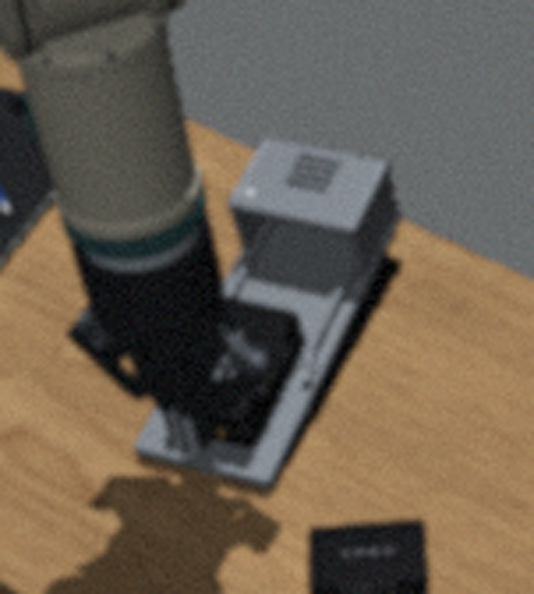

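The scene crop shows the fingers behind the pack and the pack flat and straight at crop px (255,370), entering between the rails. Continuing up the slope.

Emit:
play_rows(
  targets=[
    [1,-0.5,0,-0.1,0],
    [1,-1,0,-0.18,0],
    [1,-1.5,0,-0.25,0],
    [1,-2,0,-0.32,0],
    [1,-2.5,0,-0.39,0],
    [1,-3,0,-0.46,0],
    [1,-3.5,0,-0.53,0],
    [1,-4,0,-0.6,0],
  ],
)

```text
clock: 13.85
eef_pos: [488.1, 129.8, 35.5]
tool_rot: [-3.142, -0.0, -2.858]
force: [-3.1, -0.4, 1.5]
width: 0.1
gripper_force: 1.9
```

Emit:
play_rows(
  targets=[
    [1,-0.4,0,-0.06,0],
    [1,-0.8,0,-0.11,0],
    [1,-1.2,0,-0.17,0],
    [1,-1.6,0,-0.22,0],
    [1,-2.0,0,-0.28,0],
  ],
)

```text
clock: 14.35
eef_pos: [507.1, 135.3, 38.3]
tool_rot: [-3.141, -0.0, -2.858]
force: [-3.5, -0.6, 1.3]
width: -0.1
gripper_force: 2.1
```

Run:
```python
from h import *
s=ctrl.read_state(); l=s['eef_pos'][:2]-bed(0)[:2]; print('along',l@[.9603,.279],'lat',l@[-.279,.9603],s['force'])
```

```text
along 66.17306633849883 lat 0.8981263197376855 [-3.52398005 -0.59821796  1.25041492]
```

Emit:
play_rows(
  targets=[
    [1,-0.2,0,-0.03,0],
    [1,-0.4,0,-0.06,0],
    [1,-0.6,0,-0.09,0],
    [1,-0.8,0,-0.11,0],
    [1,-1.0,0,-0.14,0],
    [1,-1.2,0,-0.17,0],
  ],
)

```text
clock: 14.95
eef_pos: [518.6, 138.7, 40.0]
tool_rot: [-3.142, -0.0, -2.858]
force: [-3.7, -0.7, 2.2]
width: 0.1
gripper_force: 2.1
```

Emit:
play_rows(
  targets=[
    [1,-0.1,0,-0.014,0],
    [1,-0.2,0,-0.028,0],
    [1,-0.3,0,-0.042,0],
    [1,-0.4,0,-0.056,0],
  ],
)

```text
clock: 15.35
eef_pos: [522.4, 139.8, 40.5]
tool_rot: [-3.142, -0.0, -2.858]
force: [-5.0, -0.4, 1.8]
width: 0.0
gripper_force: 2.3
```

Emit:
play_rows(
  targets=[
    [1,-0.1,0,-0.014,0],
    [1,-0.2,0,-0.028,0],
    [1,-0.3,0,-0.042,0],
    [1,-0.4,0,-0.056,0],
  ],
)

```text
clock: 15.75
eef_pos: [526.3, 141.0, 41.1]
tool_rot: [3.142, -0.0, -2.858]
force: [-5.1, -0.9, 3.0]
width: -0.1
gripper_force: 2.3
```

Emit:
play_rows(
  targets=[
    [1,-0.1,0,-0.014,0],
    [1,-0.2,0,-0.028,0],
    [1,-0.3,0,-0.042,0],
  ],
)

```text
clock: 16.05
eef_pos: [529.2, 141.8, 41.5]
tool_rot: [3.142, -0.0, -2.858]
force: [-5.1, -1.5, 2.0]
width: -0.4
gripper_force: 2.4
```

Emit:
play_rows(
  targets=[
    [1,-0.1,0,-0.014,0],
    [1,-0.2,0,-0.028,0],
    [1,-0.3,0,-0.042,0],
  ],
)

```text
clock: 16.35
eef_pos: [532.0, 142.6, 41.9]
tool_rot: [3.142, -0.0, -2.858]
force: [-4.3, -1.2, 1.8]
width: -0.3
gripper_force: 2.4
```

Emit:
play_rows(
  targets=[
    [1,-0.1,0,-0.014,0],
    [1,-0.2,0,-0.028,0],
    [1,-0.3,0,-0.042,0],
  ],
)

```text
clock: 16.65
eef_pos: [534.9, 143.5, 42.4]
tool_rot: [3.142, -0.0, -2.858]
force: [-4.8, -1.2, 3.0]
width: -0.2
gripper_force: 2.4
```

Emit:
play_rows(
  targets=[
    [1,-0.1,0,-0.014,0],
    [1,-0.2,0,-0.028,0],
    [1,-0.3,0,-0.042,0],
  ],
)

```text
clock: 16.95
eef_pos: [537.8, 144.3, 42.8]
tool_rot: [-3.142, -0.0, -2.858]
force: [-4.8, -1.5, 2.5]
width: 0.2
gripper_force: 2.5
```

Emit:
play_rows(
  targets=[
    [1,-0.1,0,-0.014,0],
    [1,-0.2,0,-0.028,0],
    [1,-0.3,0,-0.042,0],
  ],
)

```text
clock: 17.25
eef_pos: [540.6, 145.1, 43.2]
tool_rot: [-3.142, -0.0, -2.858]
force: [-5.6, -1.3, 2.6]
width: 0.3
gripper_force: 2.7
```

Emit:
play_rows(
  targets=[
    [1,-0.1,0,-0.014,0],
    [1,-0.2,0,-0.028,0],
    [1,-0.3,0,-0.042,0],
  ],
)

```text
clock: 17.55
eef_pos: [543.1, 145.8, 43.5]
tool_rot: [-3.141, -0.001, -2.858]
force: [-5.8, -1.7, 3.1]
width: 0.1
gripper_force: 3.1
```

Emit:
play_rows(
  targets=[
    [1,-0.1,0,-0.014,0],
    [1,-0.2,0,-0.028,0],
  ],
)

```text
clock: 17.75
eef_pos: [544.9, 146.3, 43.8]
tool_rot: [-3.141, -0.001, -2.858]
force: [-6.9, -2.0, 3.9]
width: 0.5
gripper_force: 3.2
```

Emit:
play_rows(
  targets=[
    [1,-0.1,0,-0.014,0],
    [1,-0.2,0,-0.028,0],
  ],
)

```text
clock: 17.95
eef_pos: [546.3, 146.7, 44.0]
tool_rot: [-3.141, -0.002, -2.858]
force: [-7.4, -1.6, 4.2]
width: -0.2
gripper_force: 4.2
```

Emit:
play_rows(
  targets=[
    [1,-0.1,0,-0.014,0],
    [1,-0.2,0,-0.028,0],
  ],
)

```text
clock: 18.15
eef_pos: [546.4, 146.6, 44.0]
tool_rot: [-3.14, -0.006, -2.858]
force: [-11.6, -2.0, 6.9]
width: 0.0
gripper_force: 6.1
```

The TCP has stalled (0.1 mm for 2 mm commanded) while the force jumped to 11.8 N, so that looks like the stop. One brief extra 1 mm press will confirm it.

Emit:
play_rows(
  targets=[
    [1,-0.1,0,-0.014,0],
    [1,-0.1,0,-0.014,0],
    [1,-0.1,0,-0.014,0],
  ],
)

```text
clock: 18.45
eef_pos: [546.3, 146.6, 44.0]
tool_rot: [-3.14, -0.008, -2.858]
force: [-12.4, -2.4, 6.9]
width: -0.0
gripper_force: 6.4
```

It didn't advance any further. The force also rose over the last 6 mm, which matches the contact's travel, so the pack is home. Backing off down the slope, then up.

Emit:
play_rows(
  targets=[
    [1,0.3,0,0.03,0],
    [1,0.8,0,0,0],
    [1,2,0,0,0],
    [1,4,0,-1,0],
    [1,6,0,-5,0],
    [1,8,0,-9,0],
    [1,10,0,-12,0],
    [1,12,0,-14,0],
    [1,12,0,-14,0],
    [1,12,0,-14,0],
  ],
)

```text
clock: 19.45
eef_pos: [437.1, 114.8, 185.3]
tool_rot: [3.141, 0.005, -2.858]
force: [-0.4, -0.6, -0.2]
width: -0.4
gripper_force: 0.0
```

Run:
```python
from h import *
ex=np.array([.9603,.279]); ey=np.array([-.279,.9603])
for cam in ('scene','top'):
    s,im,d=snap(cam); P=cloud(cam,s,d)
    if cam=='scene': cv2.imwrite('pics/c8.png',cv2.resize(im[100:280,180:420,::-1],None,fx=3.3,fy=3.3,interpolation=cv2.INTER_CUBIC))
    for r in ctrl.trace(cam,'pack'):
        q=P[r['pixels']&(d>0)]; l=q[:,:2]-bed(0)[:2]; u=np.c_[l@ex,l@ey,q[:,2]-13.5-.1405*(l@ex)]
        print(cam,round(r['confidence'],2),r['bbox'],np.percentile(u,[2,50,98],axis=0).round(1).tolist())
print(s['eef_pos'],s['force'],s['clock'])
```

```text
scene 0.84 [261.7, 229.2, 292.2, 253.0] [[-73.2, -171.8, -3.7], [-48.7, -138.1, 15.5], [-14.8, -102.5, 20.2]]
scene 0.68 [234.9, 142.8, 271.0, 172.0] [[117.0, -32.9, 2.2], [136.0, -9.5, 30.7], [171.7, 24.8, 34.6]]
top 0.96 [203.0, 162.8, 237.5, 187.5] [[119.8, -29.8, 3.6], [145.2, -10.1, 33.7], [165.0, 18.6, 37.9]]
top 0.65 [296.9, 223.5, 317.0, 243.1] [[-129.4, -169.1, 10.7], [-27.8, -152.9, 16.2], [-8.9, -128.9, 762.7]]
[436.39176002 114.73435245 184.14098691] [ 0.16794651  0.29403897 -0.70051552] 19.55
```

View pics/c8.png

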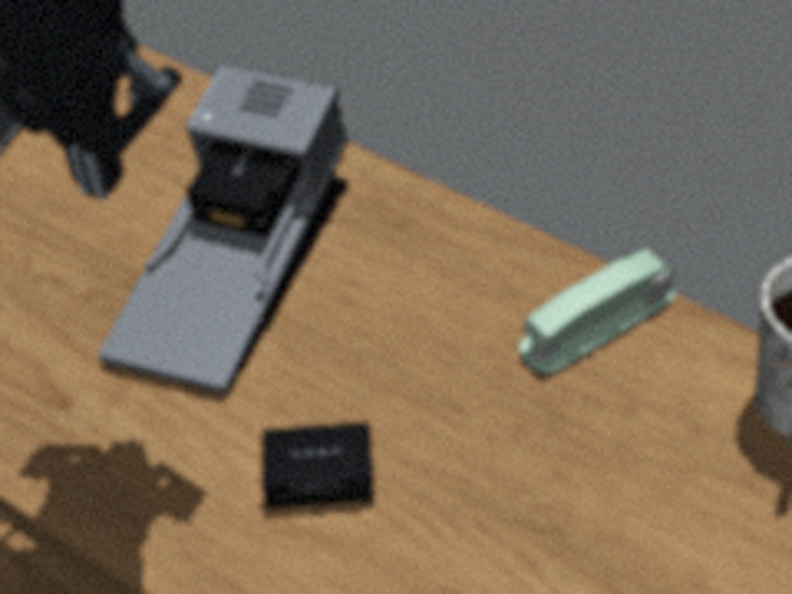

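The pack sits straight and flat between the rails with its nose in the hood, at crop px (240,195). The arm is clear and the stapler looks undisturbed.

```bash
python3 -c "
from cell import ctrl; print(ctrl.finish_job())"
```

```text
the job is handed in; nothing more can be done
None
```

The pack was set down on the ramp, released, and pushed gently up into the hood until it stalled against the stop (about 13 N horizontal, roughly 213 mm up the bed); the job is handed in at about 19.6 s, with the stapler, tape roll and mug never touched.

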